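# Latch the teal case on the dorm desk

## Task

Close the toggle latch on top of the teal case: swing its standing wire loop over so that the loop's crossbar drops behind the hooked brass keeper, then press the black lever over and down until it snaps flat and stays. Leave the red case's latch alone, open as it is.

Things in the scene. Friction and masses are not known exactly. Their poses are not given: they have to be found in the camera images.
- teal_case: Heavy fixed teal case, 200 (its x) by 160 (y) by 100 mm high. Origin: centre of underside, z up. On top at y = 0, along x (mm, case frame): lever pivot axis along y at x -20, z 112; keeper, a brass post 30 wide in y, x 33 to 45, top at z 122, leaning to +x to hook the crossbar, on a plate at z 109. The crossbar belongs on the post's +x side, on that plate.
- teal_bar (a point): Middle of the crossbar (48 mm, along case y) of the teal case's wire loop: a U of 6 mm wire, 85 mm legs at y -24 and +24, hinged on the lever's sides 22 mm from its pivot. Starts within 12 deg of upright, bar 212 to 218 mm above the desk, light friction. Tipped over 25 deg to case +x it falls by itself and, if the lever is up, lands behind the keeper at about x 50 to 54, z 112.
- teal_lever (a joint): Angle (rad) of the black lever, 60 mm from pivot to free end, 24 wide, 6 thick, yellow stripe at the end. 0: shut, flat towards case -x, top at z 115. Opens up and over to +x (1.57 upright); starts at 1.15 to 1.35, stays where left. With the loop hooked it tightens below 0.75, needs about 2 N at the end, passes centre at 0.2, snaps to 0. Shut first, the loop can no longer reach the keeper.
- red_bar (a point): Middle of the crossbar of the wire loop on the red case, a bystander: same size, shape and open latch as the teal case, but a red shell. To be left alone.

How it is judged:
By the outcome, as a careful person would: the job done as asked, in the order asked, and still so for the second after the job is handed in, with the robot touching nothing.
It also fails if it takes over 35 s, if anything falls off the work surface, if the arm or the gripper's body presses on something with over 40 N, if the wrist force passes 120 N, or if a joint passes its speed limit or range.

## Robot

A 7-joint arm with a two-finger parallel gripper is mounted at the origin on the work surface. World frame = base frame: x ahead of the robot, y to its left, z up, the work surface at z = 0. Lengths are in m, angles in rad, forces in N, time in s.
With the tool pointing down it reaches from about 0.4 to 0.925 m from the base axis. Payload 5.6 kg.
Tool frame: the origin (TCP) lies midway between the tips of the shut fingers; the grasp point (between the pads) lies 19 mm behind it; z points along the fingers, y is the line along which they close (so a half turn about z gives the same grasp; the last joint's range is limited). The gripper opens to 85 mm and grips with 20 to 120 N. Pads are 22 mm wide; open, the fingers measure 114 mm over their backs; the gripper's body (76 mm by 85 mm) begins 54 mm behind the grasp point. The pads swing forward as they close: fully open they stand 13 mm farther back than shut.
Start: joints at [-1.171, 0.468, -0.012, 1.603, 0.006, 1.071, -0.056], TCP at [0.279, 0.587, 0.231] pointing down, gripper open.
Joint ranges: [-2.53, 2.53], [-0.31, 2.02], [-1.57, 1.55], [0.28, 2.44], [-1.29, 4.43], [0.15, 1.84], [-2.92, 2.92]. Speed limits (rad/s): [2.57, 2.57, 3.14, 3.14, 3.14, 3.14, 3.14].

## Interface

Orientations are given as a rotation vector (axis times angle).
In Python, from station import env gives the robot as it stands.
- The arm moves only by the tool apply_moves, never from a script. Its argument "targets" is one flat list of numbers, 7 for each row, row after row: the shift along the tool's x, y, z in m, then the turn, a rotation vector about the tool's x, y, z in degrees, then the closure, from 0 (fully open) to 1 (shut). A call has exactly 8 rows; each row shifts and turns the commanded pose from where the row before left it, along the tool's axes as they then stand; what a row does not reach is not made up. A row lasts 1/12 s, in which the tool goes at most 41.7 mm and 7.16 degrees, less where a joint would pass 70% of its speed; a pose out of reach is approached as far as the arm can. A call is refused whole if a number of a shift passes 0.0417 or a number of a turn 7.16, either way. A call with a gripper value outside its range is refused whole. The fingers move at their own pace and stop on an object; "newtons" is the grip in N (left out, the last holds). Time passes only in rows, so rows that do not move let the fingers close, or fill a call up. It gives the time, the measured TCP pose, the force, the opening and the grip force at its end, in the units of the state.
- env.get_obs(): the state, without advancing time (a new reading comes with each control period).
- env.get_image(name): name is "scene" or "top" or "wrist"; returns a dict with "img" (400x640x3 uint8, red, green, blue), "fov_y" (degrees; the focal length in pixels is half the picture's height over the tangent of half this angle, whatever the lens; pixels are square), "cx", "cy" (the principal point, pixels), "origin" and "attitude" of the camera in the world. Camera axes: x right, y down, z forward; pixel columns grow to the right and rows downward; lengths in m; the calibration is good to about 2 mm. A picture is of the moment at which its call begins. There is no depth.
- env.finish_job(): hands the job in; it is judged then, once.
Trained networks look in a picture, given as the dict that the camera call returned (one of the last four; its "shot" number tells which), for a name from the list of things; names that differ only in an ending like _2 or _b are one class to them, and where a whole thing is asked for, a point or a joint stands for the part that bears it (a point fixed in the world has none). Each returns a list of dicts, best first, with "confidence" (0 to 1); they miss things now and then, are a little off and sometimes report something else, mostly with a low value. They report only what shows in the picture. A call takes as long as a camera call.
- env.cut_out(picture, name): "region" (400x640 bool, what is visible of it) and "bbox" ([centre column, centre row, width, height] in pixels, round what is visible of it).
The state is a dict: "time_s": time; "joint_pos": joint angles; "dq": joint speeds; "joint_torque": joint torques, N m; "ee_pos": TCP position; "ee_rot": TCP orientation; "contact_force": force on the tool from outside, world axes, zero at the start; "torque": the same for the moment, N m; "grip_width": finger opening in m; "grip_force": force on a finger pad.
Only numpy, scipy, OpenCV 4.12 (cv2) and the standard library are available. Lean on these libraries where they do the work, as an engineer would, in place of code of your own. Each camera call takes 0.05 s, during which the arm holds its last target. There are 200 camera calls.

## Working session

There is one attempt and no reset: what is moved stays moved. The work goes in short steps, Python scripts to look and compute and a tool call to move; the robot and the scene stay as the last step left them, time stands still between calls to the robot, and variables do not carry over. Pictures are saved under pics/ and viewed, at most 10 in all, crops included, and the job is handed in when it is done.

Besides the shell and the picture viewer there is one more tool, called after "Call:" as name(argument=value, ...), one argument or row to a line, values as JSON. apply_moves: Moves the arm, as the interface text tells. Its arguments: {"type":"object","properties":{"targets":{"type":"array","items":{"type":"number"}},"newtons":{"type":"number"}},"required":["targets"]}

```bash
mkdir -p pics; cat > h.py <<'E'
import numpy as np, cv2
from scipy.spatial.transform import Rotation as R
from station import env
def cam(p):
    f=200/np.tan(np.radians(p["fov_y"])/2); A=np.array(p["attitude"],float)
    if A.shape!=(3,3): A=R.from_rotvec(A).as_matrix() if A.size==3 else A
    return f,p["cx"],p["cy"],np.array(p["origin"]),A
def proj(p,X):
    f,cx,cy,o,A=cam(p); c=(np.atleast_2d(X)-o)@A
    return np.c_[cx+f*c[:,0]/c[:,2],cy+f*c[:,1]/c[:,2]]
def ray(p,u,v):
    f,cx,cy,o,A=cam(p); d=A@np.array([(u-cx)/f,(v-cy)/f,1]); return o,d
def atz(p,u,v,z):
    o,d=ray(p,u,v); return o+d*(z-o[2])/d[2]
def tri(rs):
    M=np.zeros((3,3));b=np.zeros(3)
    for o,d in rs:
        d=d/np.linalg.norm(d);P=np.eye(3)-np.outer(d,d);M+=P;b+=P@o
    return np.linalg.solve(M,b)
def save(p,n,crop=None,s=1):
    i=p["img"][...,::-1]
    if crop: i=i[crop[1]:crop[3],crop[0]:crop[2]]
    cv2.imwrite("pics/"+n,cv2.resize(i,None,fx=s,fy=s))
E
python3 - <<'E'
from h import *
s=env.get_obs();print(s)
ims=[]
for n in ("scene","top"):
    p=env.get_image(n);print(n,p["fov_y"],p["cx"],p["cy"],p["origin"],p["attitude"])
    ims.append(p["img"])
    for k in ("teal_case","teal_bar","teal_lever","red_bar"):
        for d in env.cut_out(p,k)[:2]: print(k,d["confidence"],d["bbox"])
    save(p,n+"0.png")
E
```

```text
{'time_s': 0.0, 'joint_pos': array([-1.17100201,  0.46838955, -0.01160597,  1.60364613,  0.00597245,
        1.0713684 , -0.05628057]), 'dq': array([-0.00087323,  0.00020798,  0.00075179, -0.00038185, -0.00059572,
       -0.00036025, -0.00043295]), 'joint_torque': array([ 8.78491937e-05, -5.32384157e+01,  2.12744105e-02, -2.51293981e+01,
        1.12842716e-02,  8.00014328e-03, -2.03618737e-05]), 'ee_pos': array([0.27831587, 0.58678019, 0.23032096]), 'ee_rot': array([-6.89890668e-01, -3.06460484e+00,  2.75232786e-03]), 'contact_force': array([ 0.54798578, -0.3349844 , -0.97933692]), 'torque': array([-0.01113962, -0.02547675,  0.03440324]), 'grip_force': 0.0, 'grip_width': 0.0854698874268562}
scene 42.380359093553785 326.9904770800087 202.0310354721123 [ 1.1230465  -0.4307153   0.57934144] [-2.01595636 -0.94432902  0.51368792]
teal_bar 0.65 [189.8, 180.2, 49.7, 57.0]
teal_lever 0.67 [192.9, 191.2, 45.8, 77.1]
red_bar 0.89 [405.8, 118.8, 37.4, 49.9]
top 47.23145858311665 323.2452476435507 199.52798625474685 [ 0.40189775 -0.00691689  0.97471323] [-2.09203865  2.14487974 -0.202921  ]
teal_bar 0.47 [426.1, 226.2, 37.6, 10.5]
teal_lever 0.72 [427.5, 227.7, 40.7, 15.8]
```

View pics/scene0.png

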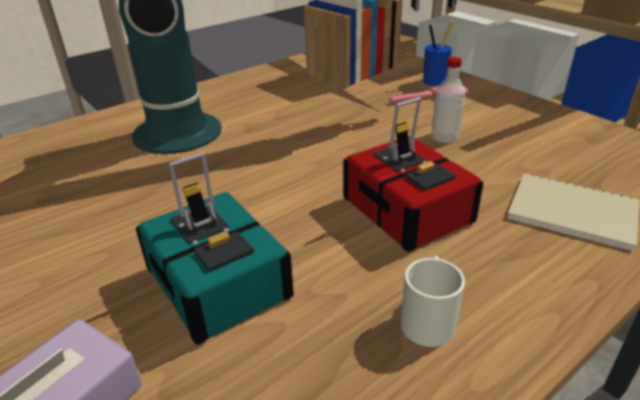

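View pics/top0.png

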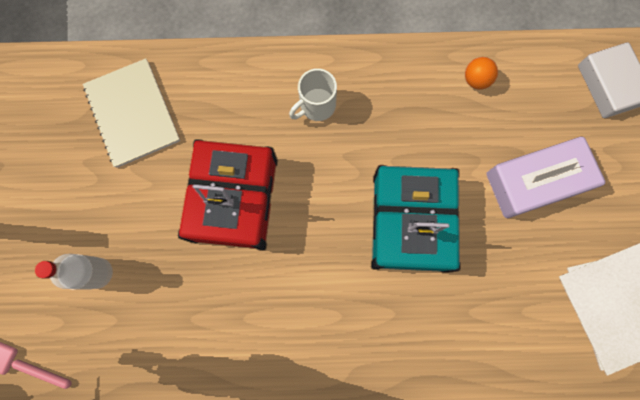

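The scene view shows the teal case at about (215,260), with its loop standing at (190,180) and its keeper at (219,240). The red case is at (412,190). In the top view the teal case is at (417,218), the teal keeper at (421,195), and the loop at (427,228). Next I fit the case pose.

```bash
cat > fit.py <<'E'
from h import *
from scipy.optimize import minimize
ps=[env.get_image(n) for n in("scene","top")]
def hullmask(p):
    h=cv2.cvtColor(p["img"],cv2.COLOR_RGB2HSV)
    m=((h[...,0]>78)&(h[...,0]<100)&(h[...,1]>150)&(h[...,2]>50)).astype(np.uint8)
    if p is ps[0]: m[:165]=0
    n,l,s,_=cv2.connectedComponentsWithStats(cv2.morphologyEx(m,cv2.MORPH_CLOSE,np.ones((15,15))))
    k=1+np.argmax(s[1:,4]); m=(l==k).astype(np.uint8)
    c=cv2.convexHull(np.argwhere(m)[:,::-1].astype(np.int32)); o=np.zeros_like(m);cv2.fillConvexPoly(o,c,1);return o
ms=[hullmask(p) for p in ps]
C=np.array([[a,b,c] for a in(-.1,.1) for b in(-.08,.08) for c in(0,.1)])
def W(q,X): X=np.atleast_2d(X); return R.from_euler('z',q[2]).apply(X)+[q[0],q[1],0]
def cost(q):
    t=0
    for p,m in zip(ps,ms):
        h=cv2.convexHull((proj(p,W(q,C))*16).astype(np.int32)); o=np.zeros_like(m); cv2.fillConvexPoly(o,h,1,shift=4)
        t+=1-(o&m).sum()/(o|m).sum()
    return t
x0=atz(ps[1],417,218,.08)
r=min((minimize(cost,[x0[0],x0[1],a],method="Nelder-Mead",options=dict(initial_simplex=[[x0[0],x0[1],a],[x0[0]+.02,x0[1],a],[x0[0],x0[1]+.02,a],[x0[0],x0[1],a+.1]])) for a in(-.1,0,.1)),key=lambda r:r.fun)
q=r.x;print("case",q,r.fun); np.save("q.npy",q)
# annotate: bar, lever models for guess angles; keeper
for p,n in zip(ps,("scene","top")):
    i=p["img"][...,::-1].copy(); i=cv2.resize(i,None,fx=4,fy=4)
    def dot(X,c):
        for u in proj(p,W(q,X)): cv2.circle(i,tuple(int(v) for v in (u*4+1.5)),3,c,-1)
    dot(C[1::2],(255,0,255)); dot([[.033,-.015,.122],[.033,.015,.122],[.045,.015,.122],[.045,-.015,.122]],(0,0,255))
    dot([[-.02-.06*np.cos(1.25),y,.112+.06*np.sin(1.25)] for y in(-.012,.012)],(255,255,0))
    h=-.02-.022*np.cos(1.25)
    for t,c in((-12,(255,0,0)),(0,(0,255,0)),(12,(0,0,255))):
        dot([[h+.085*np.sin(np.radians(t)),y,.133+.085*np.cos(np.radians(t))] for y in(-.024,.024)],c)
    u=proj(p,W(q,[0,0,.13]))[0]*4
    x,y=int(u[0])-320,int(u[1])-330
    cv2.imwrite(f"pics/{n}1.png",i[max(y,0):y+560,x:x+640])
E
python3 fit.py; python3 -c "
import cv2,numpy as np
a,b=cv2.imread('pics/scene1.png'),cv2.imread('pics/top1.png')
h=min(len(a),len(b));cv2.imwrite('pics/c1.png',cv2.resize(np.hstack([a[:h],b[:h]]),(800,int(h*800/1280))))"
```

```text
case [ 0.53512699 -0.18912491 -0.12535153] 0.20290417518519688
```

View pics/c1.png

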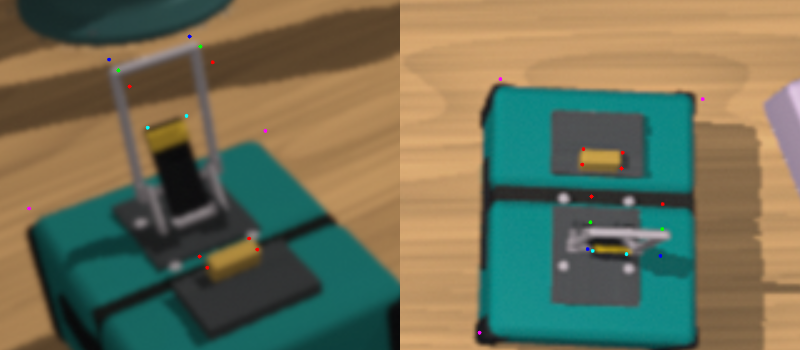

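The pose overlay is within a few mm, with a true yaw of about -0.09. The loop sits at about -4° and the bar at about world (0.502, -0.186, 0.217), which fits the sizes given. I'll lift, align, and carry the shut gripper high over to behind the bar.

Call:
apply_moves(
  targets=[0,0,-0.025,0,0,-5.05,1,0,0,-0.025,0,0,-5.05,1,0,0,-0.025,0,0,-5.05,1,0,0,-0.025,0,0,-5.05,1,-0.011,-0.033,0,0,0,0,1,-0.011,-0.033,0,0,0,0,1,-0.011,-0.033,0,0,0,0,1,-0.011,-0.033,0,0,0,0,1],
)

```text
time_s: 1.27
ee_pos: [0.3106, 0.4503, 0.3314]
ee_rot: [0.141, 3.138, 0.0]
contact_force: [1.4, 0.1, 0.8]
grip_width: -0.0001
grip_force: 0.0
```

Call:
apply_moves(
  targets=[-0.011,-0.033,0,0,0,0,1,-0.011,-0.033,0,0,0,0,1,-0.011,-0.033,0,0,0,0,1,-0.011,-0.033,0,0,0,0,1,-0.011,-0.033,0,0,0,0,1,-0.011,-0.033,0,0,0,0,1,-0.011,-0.033,0,0,0,0,1,-0.011,-0.033,0,0,0,0,1],
)

```text
time_s: 1.93
ee_pos: [0.3744, 0.1793, 0.3316]
ee_rot: [0.142, 3.138, 0.001]
contact_force: [0.6, -0.3, 0.6]
grip_width: 0.0001
grip_force: 0.0
```

Call:
apply_moves(
  targets=[-0.011,-0.033,0,0,0,0,1,-0.011,-0.033,0,0,0,0,1,-0.011,-0.033,0,0,0,0,1,-0.011,-0.033,0,0,0,0,1,-0.011,-0.033,0,0,0,0,1,-0.011,-0.033,0,0,0,0,1,-0.011,-0.033,0,0,0,0,1,0,0,0,0,0,0,1],
)

```text
time_s: 2.6
ee_pos: [0.4308, -0.0625, 0.332]
ee_rot: [0.157, 3.135, -0.003]
contact_force: [-0.0, -0.2, -0.2]
grip_width: -0.0003
grip_force: 0.0
```

```bash
cat > st.py <<'E'
from h import *
s=env.get_obs();q=[.535,-.189,-.09]
Rt=R.from_rotvec(s["ee_rot"]).as_matrix();Rc=R.from_euler('z',q[2]).as_matrix()
print(s["time_s"],"world",s["ee_pos"].round(4),"case",(Rc.T@(s["ee_pos"]-[q[0],q[1],0])).round(4))
print("tool axes in case\n",(Rc.T@Rt).round(3),s["contact_force"].round(2),s["grip_width"])
E
python3 st.py
```

```text
2.6 world [ 0.4308 -0.0625  0.332 ] case [-0.1152  0.1166  0.332 ]
tool axes in case
 [[-1.     0.01   0.002]
 [ 0.01   1.    -0.002]
 [-0.002 -0.002 -1.   ]] [-0.05 -0.2  -0.24] -0.0002730369960455899
```

Call:
apply_moves(
  targets=[-0.012,-0.029,0,0,0,0,1,-0.012,-0.029,0,0,0,0,1,-0.012,-0.029,0,0,0,0,1,-0.012,-0.029,0,0,0,0,1,0,0,0.034,0,0,0,1,0,0,0.034,0,0,0,1,0,0,0.034,0,0,0,1,0,0,0.034,0,0,0,1],
)

```text
time_s: 3.27
ee_pos: [0.4676, -0.1758, 0.1942]
ee_rot: [0.142, 3.137, 0.0]
contact_force: [0.7, 0.5, 0.3]
grip_width: 0.0003
grip_force: 0.0
```

```bash
python3 st.py; python3 - <<'E'
from h import *
p=env.get_image("scene");save(p,"s2.png",(110,90,310,290),2)
a=cv2.imread("pics/s2.png");p=env.get_image("top");save(p,"t2.png",(330,130,530,330),2)
cv2.imwrite("pics/c2.png",np.hstack([a,cv2.imread("pics/t2.png")]))
E
```

```text
3.2667 world [ 0.4676 -0.1758  0.1942] case [-0.0683  0.0071  0.1942]
tool axes in case
 [[-1.     0.001  0.001]
 [ 0.001  1.     0.   ]
 [-0.001  0.    -1.   ]] [0.68 0.51 0.33] 0.0002655566081643745
```

View pics/c2.png

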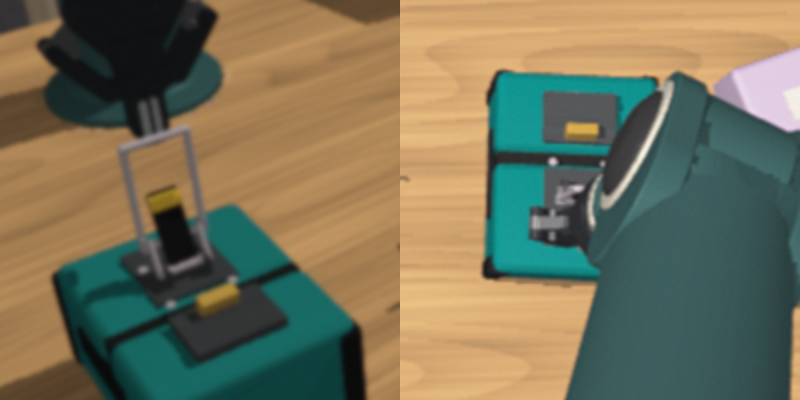

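The shut fingertips are just behind the bar (left half, fingers at about (152,115), bar at (155,138)) and above the lever. Now I push towards case +x.

Call:
apply_moves(
  targets=[-0.01,-0.003,0,0,0,0,1,-0.01,-0.003,0,0,0,0,1,-0.01,0,0,0,0,0,1,-0.01,0,0,0,0,0,1,-0.01,0,0,0,0,0,1,-0.01,0,0,0,0,0,1,-0.01,0,0,0,0,0,1,-0.01,0,0,0,0,0,1],
)

```text
time_s: 4.03
ee_pos: [0.5478, -0.189, 0.1954]
ee_rot: [0.141, 3.138, 0.0]
contact_force: [-0.1, -0.0, 0.0]
grip_width: 0.0002
grip_force: 0.0
```

Call:
apply_moves(
  targets=[-0.005,0,0,0,0,0,1,0,0,0,0,0,0,1,0,0,0,0,0,0,1,0,0,0,0,0,0,1,0,0,0,0,0,0,1,0,0,0,0,0,0,1,0,0,0,0,0,0,1,0,0,0,0,0,0,1],
)

```text
time_s: 4.7
ee_pos: [0.5515, -0.1895, 0.1954]
ee_rot: [0.142, 3.138, 0.0]
contact_force: [0.2, -0.5, -0.1]
grip_width: 0.0003
grip_force: 0.0
```

```bash
python3 st.py; python3 - <<'E'
from h import *
p=env.get_image("scene");save(p,"s3.png",(110,90,310,290),2)
a=cv2.imread("pics/s3.png");p=env.get_image("top");save(p,"t3.png",(330,130,530,330),2)
cv2.imwrite("pics/c3.png",np.hstack([a,cv2.imread("pics/t3.png")]))
E
```

```text
4.7 world [ 0.5515 -0.1895  0.1954] case [0.0164 0.001  0.1954]
tool axes in case
 [[-1.  0.  0.]
 [ 0.  1.  0.]
 [-0.  0. -1.]] [ 0.16 -0.49 -0.05] 0.00026372833943124154
```

View pics/c3.png

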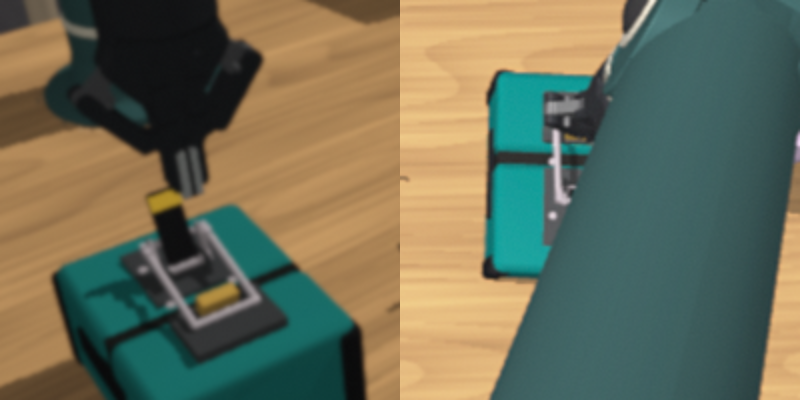

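The loop's crossbar now lies beyond the brass keeper (left half, bar at about (225,312), keeper at (217,298)), and the lever still stands at (175,225). Next, down on the lever's +x side, then sweep it over.

Call:
apply_moves(
  targets=[0,0,0.018,0,0,0,1,0,0,0.018,0,0,0,1,0.012,0,0,0,0,0,1,0.012,0,0,0,0,0,1,0.012,0,0,0,0,0,1,0.007,0,0.002,0,0,0,1,0.0065,0,0.002,0,0,0,1,0,0,0,0,0,0,1],
)

```text
time_s: 5.47
ee_pos: [0.5013, -0.1849, 0.1551]
ee_rot: [-0.143, -3.138, -0.001]
contact_force: [0.5, -0.9, -0.7]
grip_width: -0.0002
grip_force: 0.0
```

```bash
python3 st.py; python3 - <<'E'
from h import *
p=env.get_image("scene");save(p,"s4.png",(110,90,310,290),3)
E
```

```text
5.4667 world [ 0.5013 -0.1849  0.1551] case [-0.0339  0.0011  0.1551]
tool axes in case
 [[-1.     0.001 -0.001]
 [ 0.001  1.     0.001]
 [ 0.001  0.001 -1.   ]] [ 0.54 -0.95 -0.71] -0.00017737385999179938
```

View pics/s4.png

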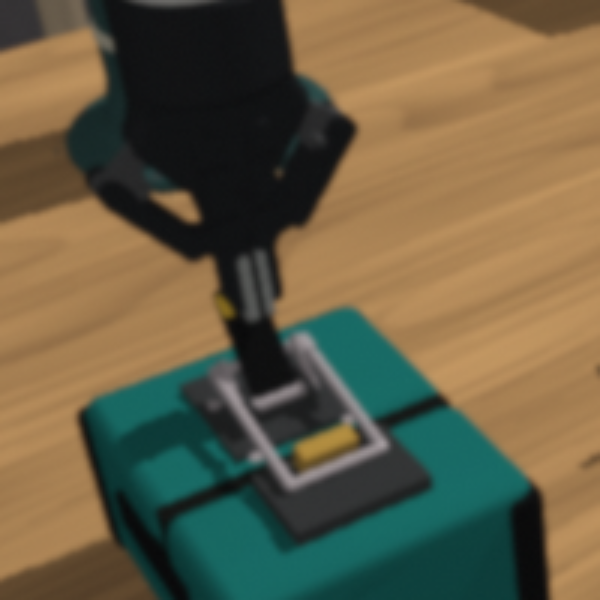

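Fingers bear on the lever's front face and the loop remains hooked behind the keeper (bar at about (340,465)). I'll follow the lever's arc.

Call:
apply_moves(
  targets=[0.004,-0.001,0.0025,0,0,0,1,0.004,-0.001,0.0025,0,0,0,1,0.0035,0,0.0037,0,0,0,1,0.0035,0,0.0037,0,0,0,1,0.0027,0,0.0042,0,0,0,1,0.0027,0,0.0042,0,0,0,1,0.0018,0,0.0047,0,0,0,1,0.0018,0,0.0047,0,0,0,1],
)

```text
time_s: 6.18
ee_pos: [0.4779, -0.185, 0.1246]
ee_rot: [-0.142, -3.138, 0.0]
contact_force: [-0.1, -0.4, 1.0]
grip_width: 0.0
grip_force: 0.4
```

```bash
python3 st.py
```

```text
6.1833 world [ 0.4779 -0.185   0.1246] case [-0.0572 -0.0011  0.1246]
tool axes in case
 [[-1.  0. -0.]
 [ 0.  1. -0.]
 [ 0. -0. -1.]] [-0.14 -0.35  1.01] 7.920832674040916e-06
```

Force is small, as expected near centre. Now I press the last 10 mm slowly and hold.

Call:
apply_moves(
  targets=[0.001,0,0.002,0,0,0,1,0,0,0.002,0,0,0,1,0,0,0.002,0,0,0,1,0,0,0.002,0,0,0,1,0,0,0.0015,0,0,0,1,0,0,0.001,0,0,0,1,0,0,0,0,0,0,1,0,0,0,0,0,0,1],
)

```text
time_s: 6.85
ee_pos: [0.4773, -0.1847, 0.1149]
ee_rot: [0.142, 3.138, 0.001]
contact_force: [-1.2, 0.6, 4.6]
grip_width: 0.0001
grip_force: 2.4
```

```bash
python3 st.py; python3 - <<'E'
from h import *
p=env.get_image("scene");save(p,"s5.png",(110,90,310,290),3)
E
```

```text
6.85 world [ 0.4773 -0.1847  0.1149] case [-0.0579 -0.0009  0.1149]
tool axes in case
 [[-1.     0.     0.   ]
 [ 0.     1.     0.001]
 [-0.     0.001 -1.   ]] [-1.23  0.64  4.59] 0.00011605784996462397
```

View pics/s5.png

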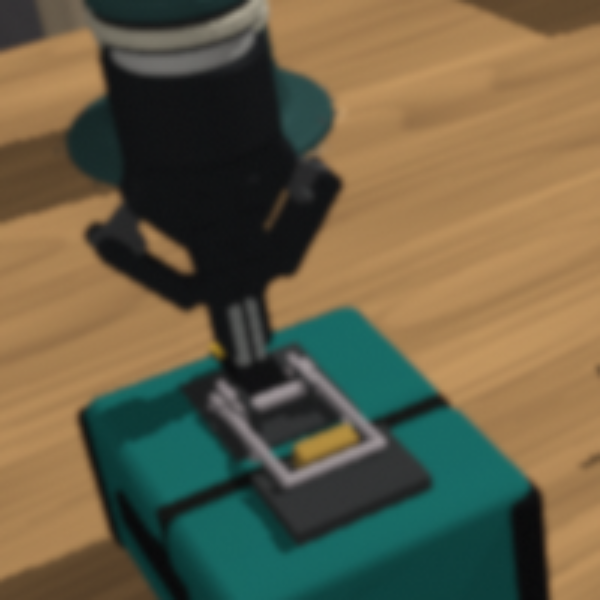

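The lever looks down and the bar is tight against the keeper. One slight extra press, then I lift away.

Call:
apply_moves(
  targets=[0,0,0.001,0,0,0,1,0,0,0.001,0,0,0,1,0,0,0,0,0,0,1,0,0,0,0,0,0,1,0,0,-0.005,0,0,0,1,0,0,-0.01,0,0,0,1,0,0,-0.03,0,0,0,1,0,0,-0.04,0,0,0,1],
)

```text
time_s: 7.57
ee_pos: [0.4752, -0.1842, 0.1965]
ee_rot: [-0.142, -3.132, 0.0]
contact_force: [0.9, 1.1, 0.5]
grip_width: 0.0
grip_force: 0.0
```

Call:
apply_moves(
  targets=[0.03,0,-0.03,0,0,0,1,0.03,0,-0.03,0,0,0,1,0,0,-0.03,0,0,0,1,0,0,-0.03,0,0,0,1,0,0,0,0,0,0,1,0,0,0,0,0,0,1,0,0,0,0,0,0,1,0,0,0,0,0,0,1],
)

```text
time_s: 8.23
ee_pos: [0.4179, -0.1792, 0.3154]
ee_rot: [-0.142, -3.136, -0.0]
contact_force: [0.2, 0.2, -0.5]
grip_width: -0.0002
grip_force: 0.0
```

```bash
python3 st.py; python3 - <<'E'
from h import *
p=env.get_image("scene");save(p,"s6.png",(110,90,310,290),3)
E
```

```text
8.2333 world [ 0.4179 -0.1792  0.3154] case [-0.1175 -0.0008  0.3154]
tool axes in case
 [[-1.     0.    -0.002]
 [ 0.     1.    -0.   ]
 [ 0.002 -0.    -1.   ]] [ 0.15  0.24 -0.45] -0.0001951130871269953
```

View pics/s6.png

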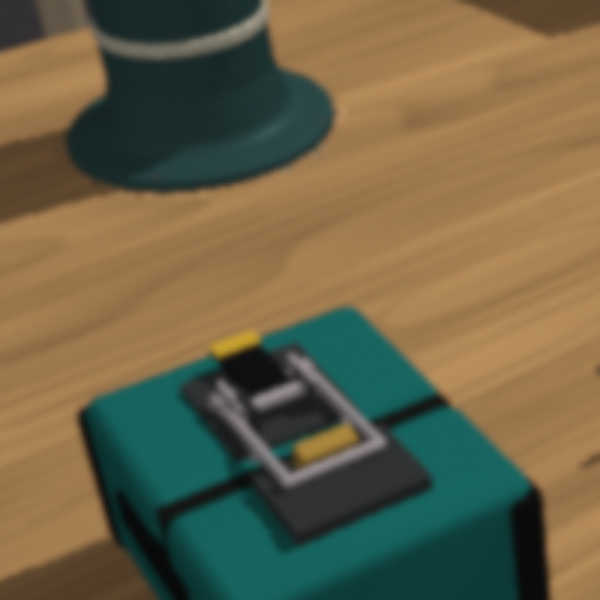

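The gripper is clear, the loop is hooked behind the keeper, and the lever looks down with its stripe at about (236,345). I'll check its angle numerically before handing in.

```bash
python3 - <<'E'
from h import *
p=env.get_image("scene");q=[.535,-.189,-.09]
W=lambda X:R.from_euler('z',q[2]).apply(X)+[q[0],q[1],0]
for a in(0,.1,.2,.3,.45,.6):
    X=[[-.02-s*np.cos(a)+.003*np.sin(a),0,.112+s*np.sin(a)+.003*np.cos(a)] for s in(.050,.060)]
    print(a,((proj(p,W(X))-[110,90])*3).round(0).tolist())
print("bar 48,50,52",[((proj(p,W([[x,0,.112]]))-[110,90])*3).round(0).tolist() for x in(.048,.05,.052)],"keeper",((proj(p,W([[.039,0,.122]]))-[110,90])*3).round(0))
h=cv2.cvtColor(p["img"],cv2.COLOR_RGB2HSV)[195:220,175:205]
m=(h[...,0]>18)&(h[...,0]<32)&(h[...,1]>170)&(h[...,2]>110)
y,x=np.nonzero(m);print("stripe",((x.mean()+65)*3),((y.mean()+105)*3),len(x))
E
```

```text
0 [[237.0, 343.0], [230.0, 334.0]]
0.1 [[236.0, 336.0], [229.0, 325.0]]
0.2 [[235.0, 329.0], [227.0, 317.0]]
0.3 [[235.0, 323.0], [227.0, 310.0]]
0.45 [[235.0, 315.0], [227.0, 300.0]]
0.6 [[236.0, 308.0], [228.0, 292.0]]
bar 48,50,52 [[[332.0, 465.0]], [[334.0, 467.0]], [[336.0, 469.0]]] keeper [[322. 438.]]
stripe 233.52173913043475 343.13043478260875 69
```

The stripe centre is at (234,343), against (234,339) predicted for a flat lever, so the lever is shut.

```bash
python3 -c "
from station import env
print(env.finish_job())"
```

```text
the job is handed in; nothing more can be done
None
```

The teal latch is closed: the crossbar sits behind the keeper and the lever lies flat, with the gripper clear and the red latch never touched; I handed the job in at about 8 s and the hand-in gave no verdict.

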